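Park the lap grinder's work rest and shut its hood

TASK

Put the small lap grinder away. Its sliding work rest is clamped by the tee knob, which has a left-hand thread: push the knob about one full turn clockwise (seen from above) to loosen it, then draw the rest by its upright fence out towards the grinder's front as far as it goes, so that the hood has room. Then break the hood's locked stay by pushing its knuckle back towards the hinge, and lower the hood gently until it is fully shut, leaving the dish, the stone, the file and the paddle around it alone.

Things in the scene. Friction and masses are not known exactly. Their poses are not given: they have to be found in the camera images.
- grinder: Grey lap grinder fixed to the bench, 260 x 260 mm, deck 60 mm above the bench. Origin on the bench, 10 mm behind the centre; x points from its front to the hinge side at the rear, y to its left, z up. In mm: knob stud at (-96, -65); round lap disc of 36 mm radius, 22 high on the deck, at (52, -25); rails 10 high at y = +-91 guide the rest along x; stay on the right side at y = -108.
- tee_knob (a joint): Turn of the black-hubbed tee knob (left-hand thread) in rad: 0 tight, grows clockwise seen from above, stop at 7.4; starts between 0 and 0.5. It rises 10 mm per turn and stays where it is left. Turning needs about 0.12 N m.
- tee_hub (a point): Point on the knob's vertical axis at the height of its cross bar (112 mm above the bench when tight). Hub of 16 mm radius, its top 17 mm above this point. Under it a collar of 17 mm radius, 37 to 45 mm below this point, is trapped between ridges on the rest when tight; it clears them after about 3.8 rad.
- tee_end (a point): Centre of the ball (20 mm across) at one end of the knob's steel cross bar, 55 mm from the axis; a like ball is at the opposite end. The bar is 12 mm thick.
- work_rest: Loose slotted steel plate, 120 (x) x 170 (y) x 6 mm, 0.4 kg, on the deck between the rails, its slot round the knob's stud. Origin under its centre; axes along the grinder's. Starts at x = -65 mm in the grinder's frame; once the knob is loose it slides 55 mm towards the grinder's front (-x), where the slot ends on the stud. While the knob is tight it is locked (10 mm play).
- fence (a point): Centre of the rest's upright fence: steel plate 10 mm thick (x), 60 mm wide (y), 6 to 66 mm above the deck, at the rear edge of the rest, left of its middle; two gussets on its front. Starts at x = -10 mm in the grinder's frame, right under the hood's lip; free deck behind it (towards the hinge).
- hood (a joint): Closing angle of the grey hood in rad: 0 as it stands open at the start (74 degrees up), 1.30 fully shut on the deck. Its hinge is stiff (about 0.32 N m): it stays where it is left and must be pressed down all the way.
- hood_hinge (a point): Middle of the hood's hinge axis, which runs along the grinder's y at x = +105 mm, 70 mm above the bench. A fixed lamp head hangs over the hood, its lowest point 0.61 m above the bench (x 0.58 to 0.71 m, y -0.38 to -0.11 m in the world): keep the wrist below it.
- hood_lip (a point): Middle of the front edge of the hood's top plate, on its outer face. Hood 180 mm wide (y); top plate 5 mm thick, 123 mm from hinge to lip, outer face 31 mm above the hinge axis when shut; front wall 18 mm behind the lip, 37 mm deep. Site x points from lip to hinge along the plate, z out of its outer face.
- knuckle (a joint): Fold of the two-link stay at its knuckle in rad: 0 locked (slightly over centre towards the front), dead centre at 0.195, about 2.9 with the hood shut. It grows as the knuckle is pushed back and down towards the hinge. A few newtons are enough.
- knuckle_boss (a point): Centre of the free part of the dark round boss on the knuckle: a pin along the grinder's y, 22 mm across, 16 mm either side of this point. Locked, it is 115 mm above the bench. Pushing it 20 mm straight back (grinder's +x) and a little down breaks the stay; the hood sinks a few degrees with it. Links 51 mm long. With the hood shut it stands 116 mm above the bench.
- bead_dish: Shallow enamel dish of beads, 85 mm across, 17 mm high, loose on the bench to the right of the grinder; leave alone. Origin under its centre.
- pink_stone: Pink dressing stone, 22 x 85 x 14 mm, loose on the bench to the right of the grinder; leave alone. Origin under its centre.
- file_1: Needle file with a turned beech handle, 168 mm long, loose on the bench at the far left; leave alone.
- paddle: Flat maple paddle, 168 x 52 x 10 mm, loose on the bench at the far left; leave alone.

How it is judged:
By the outcome, as a careful person would: the job done as asked, in the order asked, and still so for the second after the job is handed in, with the robot touching nothing.
It also fails if it takes over 61 s, if anything falls off the work surface, if the arm or the gripper's body presses on something with over 40 N, if the wrist force passes 120 N, or if a joint passes its speed limit or range.

ROBOT

A 7-joint arm with a two-finger parallel gripper is mounted at the origin on a cart in front of the work surface, level with it; the furniture and walls round the work are solid. World frame = base frame: x ahead of the robot, y to its left, z up, the work surface at z = 0. Lengths are in m, angles in rad, forces in N, time in s.
With the tool pointing down it reaches from about 0.4 to 0.9 m from the base axis. Payload 5.6 kg.
Tool frame: the origin (TCP) lies at the very end of the fingers, on their centre line; the grasp point (between the pads) lies hold_point_z behind it (hold_point_z is the distance from the TCP to the grasp point, in m); z points along the fingers, x is the direction in which the jaws open and shut, and the axes are right-handed (so a half turn about z gives the same grasp; the last joint's range is limited). The gripper opens to 92 mm and grips with 3 to 60 N. Pads are 20 mm wide; open, the fingers measure 128 mm over their backs; the gripper's body (75 mm by 189 mm) begins 69 mm behind the grasp point.
Start: joints at [1.167, 0.468, -0.012, 1.603, 0.006, 1.071, -0.056], TCP at [0.229, -0.608, 0.215] pointing down, gripper open.
Joint ranges: [-2.53, 2.53], [-0.31, 2.02], [-1.57, 1.55], [0.28, 2.44], [-1.29, 4.43], [0.15, 1.84], [-2.92, 2.92]. Speed limits (rad/s): [2.57, 2.57, 3.14, 3.14, 3.14, 3.14, 3.14].

INTERFACE

Orientations are given as a unit quaternion [w, x, y, z].
In Python, from workcell import * gives the robot as it stands.
- The arm moves only by the tool move_arm, never from a script. Its argument "rows" is text: rows parted by semicolons, each of 7 numbers parted by spaces: the turn, a rotation vector about the world's x, y, z in degrees, then the shift along the world's x, y, z in cm, then the opening in per cent of the stroke, from 0 (shut) to 100 (fully open). A call has 1 to 5 rows; each row shifts and turns the commanded pose from where the row before left it; what a row does not reach is not made up. A row lasts 1/8 s, in which the tool goes at most 62.5 mm and 10.7 degrees, less where a joint would pass 70% of its speed; a pose out of reach is approached as far as the arm can. A call is refused whole if a number of a shift passes 6.25 or a number of a turn 10.7, either way. A call with a gripper value outside its range is refused whole. The fingers move at their own pace and stop on an object; "force" is the grip in N (left out, the last holds). Time passes only in rows, so rows that do not move let the fingers close. It gives the time, the measured TCP pose, the force and the opening at its end, in the units of the state.
- get_state(): the state, without advancing time (a new reading comes with each control period).
- grab_frame(name): name is "side" or "top" or "wrist"; returns the picture (384x512x3 uint8, red, green, blue); there is no depth.
- calibration(name): a dict with "intrinsics" (3x3 intrinsics, pixels), "rvec" (rotation vector, rad) and "tvec" (3), from world to camera coordinates, as OpenCV has them; the wrist camera has in their place "mount" (4x4, takes a point from camera to tool coordinates, whose origin is the TCP and whose axes are the tool frame's). Camera axes: x right, y down, z forward; pixel columns grow to the right and rows downward; lengths in m; the calibration is good to about 2 mm. A picture is of the moment at which its call begins: read the wrist's pose just before it. calibration takes no time and is no camera call.
- finish_job(): hands the job in, once; it reports no verdict.
Trained networks look in the newest picture that a camera, given by its name, has taken for a name from the list of things; names that differ only in an ending like _2 or _b are one class to them, and where a whole thing is asked for, a point or a joint stands for the part that bears it (a point fixed in the world has none). Each returns a list of dicts, best first, with "score" (0 to 1); they miss things now and then, are a little off and sometimes report something else, mostly with a low value. They report only what shows in the picture. A call takes as long as a camera call.
- masks_of(camera, query): "region" (384x512 bool, what is visible of it).
- landmark_of(camera, query): "position" ([x, y, z] in m, in world coordinates, good to about 4 mm: a listed point, or the origin of a listed thing).
The state is a dict: "time_s": time; "joint_positions": joint angles; "dq": joint speeds; "tau": joint torques, N m; "tcp_pos": TCP position; "eef_rot": TCP orientation; "contact_force": force on the tool from outside, world axes, zero at the start; "ft_torque": the same for the moment, N m; "width": finger opening in m.
Only numpy, scipy, OpenCV 4.12 (cv2) and the standard library are available. Lean on these libraries where they do the work, as an engineer would, in place of code of your own. Each camera call takes 0.05 s, during which the arm holds its last target. There are 200 camera calls.

## Working session

There is one attempt and no reset: what is moved stays moved. The work goes in short steps, Python scripts to look and compute and a tool call to move; the robot and the scene stay as the last step left them, time stands still between calls to the robot, and variables do not carry over. Pictures are saved under pics/ and viewed, about 8 in all and at most 12, crops included, and the job is handed in when it is done.

Besides the shell and the picture viewer there is one more tool, called after "Call:" by a JSON object that holds its "fn" and its "kwargs", one argument or row to a line. move_arm: Moves the arm, as the interface text tells. Its arguments: {"type":"object","properties":{"rows":{"type":"string"},"force":{"type":"number"}},"required":["rows"]}

```bash
mkdir -p pics; python3 - <<'E'
from workcell import *
import cv2,numpy as np
s=get_state();print(s)
for c in("side","top"):
    im=grab_frame(c);cv2.imwrite(f"pics/{c}0.png",im[:,:,::-1])
    for q in("tee_hub","tee_end","fence","hood_hinge","hood_lip","knuckle_boss","work_rest","grinder"):
        r=landmark_of(c,q);print(c,q,[(np.round(d["position"],3).tolist(),round(d["score"],2)) for d in r[:3]])
print(get_state()["time_s"])
a=cv2.imread("pics/side0.png");b=cv2.imread("pics/top0.png")
E
```

```text
{'time_s': 0.0, 'joint_positions': array([ 1.16699019,  0.46838072, -0.01160348,  1.60358966,  0.00598905,
        1.07133529, -0.05627895]), 'dq': array([-0.0003264 , -0.00030363,  0.00012651,  0.00018763,  0.00112045,
       -0.00127387, -0.00029555]), 'tau': array([ 1.04987648e-04, -5.20571995e+01, -1.23526430e-02, -2.43744296e+01,
       -5.67035051e-02,  1.72687758e-02,  1.62444339e-04]), 'tcp_pos': array([ 0.22921456, -0.60765895,  0.21365207]), 'eef_rot': array([-4.31588692e-04,  8.22491013e-01, -5.68777487e-01, -7.19735831e-04]), 'contact_force': array([1.20017763, 0.18497999, 0.94035637]), 'ft_torque': array([-0.02885606, -0.01175252, -0.01468285]), 'width': 0.09205264319553005}
side tee_hub []
side tee_end [([0.527, -0.295, 0.112], 0.66)]
side fence [([0.552, -0.222, 0.094], 0.57), ([0.652, -0.359, 0.111], 0.48)]
side hood_hinge []
side hood_lip [([0.67, -0.224, 0.198], 0.57)]
side knuckle_boss [([0.653, -0.36, 0.113], 0.51)]
side work_rest [([0.504, -0.256, 0.06], 0.82)]
side grinder [([0.569, -0.245, -0.005], 0.69)]
top tee_hub [([0.487, -0.327, 0.118], 0.7)]
top tee_end [([0.529, -0.297, 0.115], 0.49)]
top fence [([0.488, -0.328, 0.116], 0.7), ([0.555, -0.218, 0.096], 0.61)]
top hood_hinge [([0.674, -0.229, 0.066], 0.82)]
top hood_lip [([0.672, -0.228, 0.193], 0.72)]
top knuckle_boss [([0.654, -0.363, 0.112], 0.66)]
top work_rest [([0.51, -0.259, 0.062], 0.84)]
top grinder [([0.57, -0.245, 0.002], 0.55)]
0.9
```

View pics/side0.png

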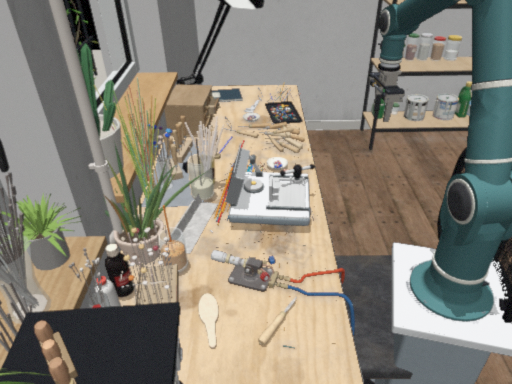

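View pics/top0.png

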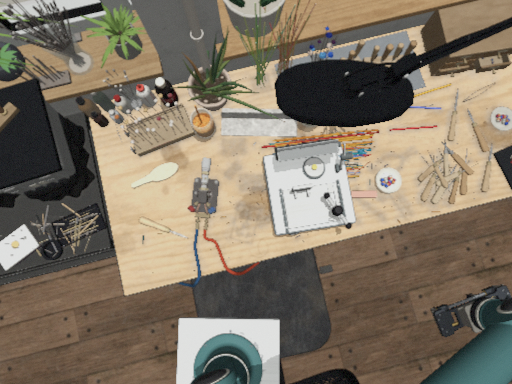

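```bash
cat > h.py <<'E'
from workcell import *
import numpy as np
from scipy.spatial.transform import Rotation as R
from scipy.optimize import least_squares
def rot(q): return R.from_quat([q[1],q[2],q[3],q[0]])
L=[((-96,-65),(.487,-.327)),((105,0),(.674,-.229)),((0,0),(.57,-.245)),((0,0),(.569,-.245)),((-65,0),(.504,-.256)),((-65,0),(.51,-.259))]
def f(p):
    c,s=np.cos(p[2]),np.sin(p[2])
    return np.concatenate([[p[0]+c*a[0]/1e3-s*a[1]/1e3-b[0],p[1]+s*a[0]/1e3+c*a[1]/1e3-b[1]] for a,b in L])
P=least_squares(f,[.57,-.245,.15]).x
def W(x,y):
    c,s=np.cos(P[2]),np.sin(P[2]);x/=1e3;y/=1e3
    return np.array([P[0]+c*x-s*y,P[1]+s*x+c*y])
def G(p):
    d=np.array(p[:2])-P[:2];c,s=np.cos(P[2]),np.sin(P[2])
    return np.round(1e3*np.array([c*d[0]+s*d[1],-s*d[0]+c*d[1]]),1)
E
python3 - <<'E'
from h import *
print(P,np.degrees(P[2]),np.round(f(P)*1e3,1))
for n,p in dict(end=(.528,-.296),fence=(.5535,-.22),lip=(.671,-.226),kn=(.6535,-.3615)).items(): print(n,G(p))
print('hub',W(-96,-65)); s=get_state(); print(rot(s['eef_rot']).as_matrix().round(3)); print(dir())
for c in("bead_dish","pink_stone"): print(c,[(d["position"],d["score"]) for d in landmark_of("top",c)[:1]])
E
```

```text
[ 0.57034454 -0.24603684  0.17226401] 9.87000076413513 [-0.1  0.5 -0.2  1.   0.3 -1.   1.3 -1.   2.3 -1.2 -3.7  1.8]
end [-50.3 -42. ]
fence [-12.1  28.5]
lip [102.6   2.5]
kn [  62.1 -128. ]
hub [ 0.48690728 -0.32653046]
[[ 0.353 -0.936 -0.   ]
 [-0.936 -0.353 -0.   ]
 [ 0.     0.    -1.   ]]
['G', 'IKError', 'L', 'P', 'R', 'W', '__annotations__', '__builtins__', '__cached__', '__doc__', '__file__', '__loader__', '__name__', '__package__', '__spec__', 'calibration', 'f', 'finish_job', 'get_state', 'grab_frame', 'hold_point_z', 'landmark_of', 'least_squares', 'masks_of', 'n', 'np', 'p', 'rot', 's']
bead_dish [([0.5986, -0.5127, 0.0003], 0.62)]
pink_stone [([0.5512, -0.4284, 0.001], 0.75)]
```

Call:
{"fn": "move_arm", "kwargs": {
  "rows": "0 0 10.4 1.43 1.56 0 100;0 0 10.4 1.43 1.56 0 100;0 0 10.4 1.43 1.56 0 100;0 0 10.4 1.43 1.56 0 100"
}}

```text
time_s: 1.5
tcp_pos: [0.287, -0.5453, 0.2146]
eef_rot: [0.0, 0.972, -0.237, 0.0]
contact_force: [-0.8, -0.7, 0.1]
width: 0.0921
```

```bash
python3 -c "
from h import *
s=get_state();print(s['joint_positions'].round(2),s['tcp_pos'],rot(s['eef_rot']).as_matrix().round(3),hold_point_z,s['time_s'])"
```

```text
[ 1.18  0.42 -0.19  1.68  0.09  1.05  0.48] [ 0.28704333 -0.54527853  0.21464633] [[ 0.888 -0.46   0.   ]
 [-0.46  -0.888 -0.   ]
 [ 0.     0.    -1.   ]] 0.0187 1.5
```

Call:
{"fn": "move_arm", "kwargs": {
  "rows": "0 0 10.4 1.43 1.56 0 100;0 0 10.4 1.43 1.56 0 100;0 0 10.4 1.43 1.56 0 100;0 0 10.4 1.43 1.56 0 100;0 0 10.4 1.43 1.56 0 100"
}}

```text
time_s: 2.12
tcp_pos: [0.3585, -0.4673, 0.2147]
eef_rot: [0.0, 0.977, 0.213, 0.0]
contact_force: [-0.3, -0.3, -0.1]
width: 0.0917
```

Call:
{"fn": "move_arm", "kwargs": {
  "rows": "0 0 10.4 1.43 1.56 0 100;0 0 10.4 1.43 1.56 0 100;0 0 10.4 1.43 1.56 0 100;0 0 10.4 1.43 1.56 0 100;0 0 10.4 1.43 1.56 0 100"
}}

```text
time_s: 2.75
tcp_pos: [0.43, -0.3894, 0.2147]
eef_rot: [0.0, 0.785, 0.62, -0.0]
contact_force: [0.1, -0.2, -0.3]
width: 0.0917
```

Call:
{"fn": "move_arm", "kwargs": {
  "rows": "0 0 10.4 1.43 1.56 0 100;0 0 10.4 1.43 1.56 0 100;0 0 10.4 1.43 1.56 0 100;0 0 10.4 1.43 1.56 0 100"
}}

```text
time_s: 3.25
tcp_pos: [0.4872, -0.3271, 0.2147]
eef_rot: [0.0, 0.514, 0.858, -0.0]
contact_force: [0.0, -0.4, -0.4]
width: 0.0918
```

```bash
python3 - <<'E'
from h import *
import cv2
s=get_state();M=rot(s['eef_rot']).as_matrix();print(s['joint_positions'].round(2),s['tcp_pos'],np.degrees(np.arctan2(M[1,0],M[0,0])),s['time_s'])
im=grab_frame("wrist");cv2.imwrite("pics/w1.png",im[:,:,::-1])
for q in("tee_hub","tee_end"):
    for d in landmark_of("wrist",q)[:3]:print(q,np.round(d['position'],4),d['score'])
c=calibration("wrist");K,m=c["intrinsics"],np.array(c["mount"])
T=np.eye(4);T[:3,:3]=M;T[:3,3]=s['tcp_pos'];C=np.linalg.inv(T@m)
for n,p in dict(hub=[*W(-96,-65),.129],end=[.528,-.296,.112],tcp=[*s['tcp_pos'][:2],.129]).items():
    v=C[:3,:3]@p+C[:3,3];u=K@v;print(n,u[:2]/u[2])
E
```

```text
[ 1.13  0.49 -0.79  1.72  0.39  1.09  2.27] [ 0.48716222 -0.32709948  0.21469545] 118.18482424498403 3.25
tee_hub [ 0.4869 -0.329   0.112 ] 0.68
tee_end [ 0.5331 -0.2984  0.113 ] 0.6
tee_end [ 0.5062 -0.2539  0.0587] 0.17
hub [255.52409652 195.25412148]
end [263.89343082 245.86284204]
tcp [254.74032623 195.19897913]
```

View pics/w1.png

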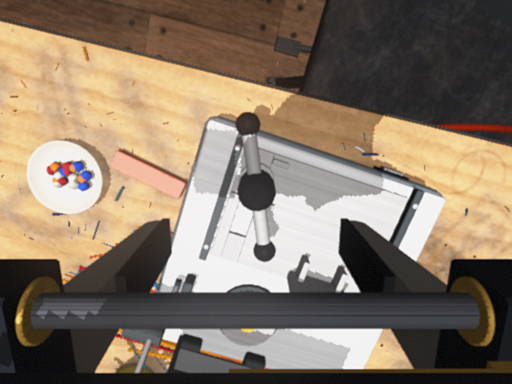

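```bash
cat >> h.py <<'E'
def cam():
    s=get_state();c=calibration("wrist");T=np.eye(4);T[:3,:3]=rot(s['eef_rot']).as_matrix();T[:3,3]=s['tcp_pos']
    return np.array(c["intrinsics"]),T@np.array(c["mount"])
def unp(px,z):
    K,C=cam();d=C[:3,:3]@np.linalg.solve(K,[*px,1]);o=C[:3,3];return (o+d*(z-o[2])/d[2]).round(4)
E
python3 - <<'E'
from h import *
a,b=unp((248,123.5),.1125),unp((264,252),.1125);print(a,b,(a+b)/2,np.linalg.norm(a-b),np.degrees(np.arctan2(*(b-a)[1::-1])))
r=masks_of("wrist","tee_hub")[0];ys,xs=np.nonzero(r["region"]);print(xs.min(),xs.max(),ys.min(),ys.max(),r['score'])
print(unp((257,189),.12))
E
```

```text
[ 0.4411 -0.3572  0.1125] [ 0.5332 -0.2931  0.1125] [ 0.48715 -0.32515  0.1125 ] 0.1122106055593677 34.83724625641809
235 275 112 261 0.88
[ 0.483  -0.3275  0.12  ]
```

Call:
{"fn": "move_arm", "kwargs": {
  "rows": "0 0 0 0 0.1 -5 100;0 0 0 0 0 -4 70;0 0 0 0 0 -1.7 50;0 0 0 0 0 0 25;0 0 0 0 0 0 0",
  "force": 25
}}

```text
time_s: 4.08
tcp_pos: [0.4878, -0.3271, 0.1091]
eef_rot: [0.001, 0.516, 0.856, -0.0]
contact_force: [0.3, -0.3, 0.4]
width: 0.0539
```

Call:
{"fn": "move_arm", "kwargs": {
  "rows": "0 0 0 0 0 0 0;0 0 0 0 0 0 0;0 0 0 0 0 0 0"
}}

```text
time_s: 4.45
tcp_pos: [0.487, -0.3262, 0.1084]
eef_rot: [0.0, 0.516, 0.857, -0.0]
contact_force: [-3.2, 1.1, 5.4]
width: 0.031
```

Call:
{"fn": "move_arm", "kwargs": {
  "rows": "0 0 -10 0 0 0.028 0;0 0 -10 0 0 0.028 0;0 0 -10 0 0 0.028 0;0 0 -10 0 0 0.028 0"
}}

```text
time_s: 4.95
tcp_pos: [0.487, -0.3263, 0.1095]
eef_rot: [0.0, 0.779, 0.626, -0.0]
contact_force: [-2.1, 0.4, 4.0]
width: 0.031
```

```bash
python3 -c "
from h import *
s=get_state();M=rot(s['eef_rot']).as_matrix();print(s['joint_positions'].round(2),np.degrees(np.arctan2(M[1,0],M[0,0])),s['ft_torque'],s['width'],s['contact_force'])
import cv2
im=grab_frame('wrist');cv2.imwrite('pics/w2.png',im[:,:,::-1])
r=masks_of('wrist','tee_hub')
for d in r[:2]:
  ys,xs=np.nonzero(d['region']);print(xs.min(),xs.max(),ys.min(),ys.max(),d['score'])
"
```

```text
[ 0.95  0.56 -0.55  1.82  0.38  0.87  1.58] 77.580532407089 [0.27505695 0.34406844 0.13128794] 0.030972539374155776 [-2.11070133  0.40584988  3.98171008]
219 285 115 346 0.69
```

View pics/w2.png

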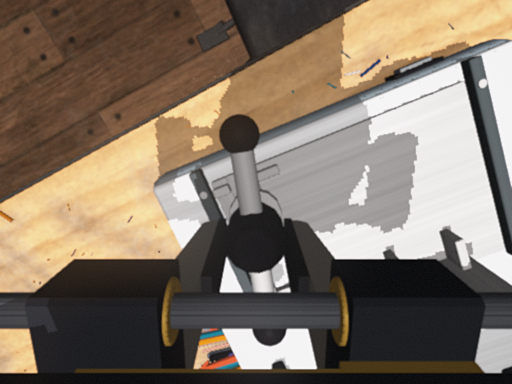

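Picture: the bar (ball at (240,133), hub at (257,237)) has turned with the gripper. I go on.

Call:
{"fn": "move_arm", "kwargs": {
  "rows": "0 0 -10 0 0 0.028 0;0 0 -10 0 0 0.028 0;0 0 -10 0 0 0.028 0;0 0 -10 0 0 0.028 0;0 0 -10 0 0 0.028 0"
}}

```text
time_s: 5.68
tcp_pos: [0.4867, -0.3265, 0.1108]
eef_rot: [0.0, 0.971, 0.24, -0.0]
contact_force: [-2.3, 0.4, 6.5]
width: 0.0308
```

Call:
{"fn": "move_arm", "kwargs": {
  "rows": "0 0 -10 0 0 0.028 0;0 0 -10 0 0 0.028 0;0 0 -10 0 0 0.028 0;0 0 -10 0 0 0.028 0;0 0 -10 0 0 0.028 0"
}}

```text
time_s: 6.3
tcp_pos: [0.4866, -0.3264, 0.1122]
eef_rot: [0.0, 0.981, -0.193, -0.0]
contact_force: [-3.7, 1.8, 6.8]
width: 0.0312
```

Call:
{"fn": "move_arm", "kwargs": {
  "rows": "0 0 -10 0 0 0.028 0;0 0 -10 0 0 0.028 0;0 0 -10 0 0 0.028 0;0 0 -10 0 0 0.028 0;0 0 -10 0 0 0.028 0"
}}

```text
time_s: 6.92
tcp_pos: [0.4866, -0.3261, 0.1136]
eef_rot: [0.0, 0.808, -0.589, -0.0]
contact_force: [-2.4, 2.4, 7.7]
width: 0.0309
```

Call:
{"fn": "move_arm", "kwargs": {
  "rows": "0 0 -10 0 0 0.028 0;0 0 -10 0 0 0.028 0;0 0 -10 0 0 0.028 0;0 0 -10 0 0 0.028 0;0 0 -10 0 0 0.028 0"
}}

```text
time_s: 7.55
tcp_pos: [0.4868, -0.3261, 0.115]
eef_rot: [-0.0, -0.483, 0.875, 0.0]
contact_force: [-2.6, 1.7, 7.0]
width: 0.0313
```

```bash
python3 -c "
from h import *
s=get_state();M=rot(s['eef_rot']).as_matrix();print(s['joint_positions'].round(2),np.degrees(np.arctan2(M[1,0],M[0,0])),s['ft_torque'],s['width'],s['contact_force'],s['tcp_pos'])
"
```

```text
[ 0.32  0.49  0.27  1.86 -0.17  0.82 -1.45] -122.20407907879824 [0.58676183 0.59844649 0.1815956 ] 0.03134570516305495 [-2.62419708  1.65865178  7.02949549] [ 0.48676136 -0.32607281  0.11500124]
```

Call:
{"fn": "move_arm", "kwargs": {
  "rows": "0 0 -10 0 0 0.028 0;0 0 -10 0 0 0.028 0;0 0 -10 0 0 0.028 0;0 0 -10 0 0 0.028 0;0 0 -10 0 0 0.028 0"
}}

```text
time_s: 8.18
tcp_pos: [0.4868, -0.3261, 0.1164]
eef_rot: [-0.0, -0.068, 0.998, 0.0]
contact_force: [-1.7, 2.4, 7.7]
width: 0.0309
```

Call:
{"fn": "move_arm", "kwargs": {
  "rows": "0 0 -10 0 0 0.028 0;0 0 -10 0 0 0.028 0;0 0 -10 0 0 0.028 0"
}}

```text
time_s: 8.55
tcp_pos: [0.4869, -0.3261, 0.1172]
eef_rot: [-0.0, 0.193, 0.981, 0.0]
contact_force: [-2.0, 1.6, 8.4]
width: 0.0309
```

```bash
python3 -c "
from h import *
s=get_state();M=rot(s['eef_rot']).as_matrix();print(s['joint_positions'].round(2),np.degrees(np.arctan2(M[1,0],M[0,0])),s['ft_torque'],s['width'],s['contact_force'],s['tcp_pos'])
"
```

```text
[ 0.07  0.53  0.62  1.87 -0.4   0.86 -2.65] 157.8012283246341 [0.66301356 0.45233744 0.12084706] 0.030938236245462762 [-1.96001171  1.56805382  8.42475657] [ 0.48687709 -0.32613444  0.11721801]
```

Call:
{"fn": "move_arm", "kwargs": {
  "rows": "0 0 0 0 0 0 40;0 0 0 0 0 0 60;0 0 0 0 0 0 60;0 0 0 0 0 1 60;0 0 0 0 0 3.5 60"
}}

```text
time_s: 9.18
tcp_pos: [0.4858, -0.3258, 0.161]
eef_rot: [-0.002, 0.192, 0.981, 0.0]
contact_force: [-0.2, -0.7, 0.2]
width: 0.055
```

Call:
{"fn": "move_arm", "kwargs": {
  "rows": "0 0 10 0 0 4 60;0 0 10 0 0 0 30;0 0 10 0 0 0 0;0 0 10 0 0 0 0;0 0 10 0 0 0 0"
}}

```text
time_s: 9.8
tcp_pos: [0.4868, -0.3267, 0.2024]
eef_rot: [0.0, -0.244, 0.97, -0.0]
contact_force: [1.0, -0.3, -1.1]
width: 0.0171
```

```bash
python3 -c "
from h import *
import cv2
s=get_state();M=rot(s['eef_rot']).as_matrix();print(s['joint_positions'].round(2),np.degrees(np.arctan2(M[1,0],M[0,0])),s['tcp_pos'],s['time_s'])
print(W(12,20),W(12,20)-s['tcp_pos'][:2]); print(calibration('wrist')['mount'])
for c in ('top','side'):
  grab_frame(c)
  for q in ('tee_end','tee_hub','fence'):
    for d in landmark_of(c,q)[:2]:print(c,q,np.round(d['position'],4),d['score'],G(d['position']))
"
```

```text
[ 0.16  0.39  0.48  1.8  -0.21  1.   -1.93] -151.78280292400143 [ 0.4868293  -0.32668814  0.2023517 ] 9.8
[ 0.57873866 -0.2242759 ] [0.09190937 0.10241224]
[[ 9.99998587e-01  1.61691268e-03  4.60048889e-04 -4.00645857e-05]
 [-1.68026980e-03  9.69886389e-01  2.43551986e-01 -6.83118595e-02]
 [-5.23928595e-05 -2.43552415e-01  9.69887735e-01 -1.69724757e-01]
 [ 0.00000000e+00  0.00000000e+00  0.00000000e+00  1.00000000e+00]]
top tee_end [ 0.5006 -0.2745  0.1204] 0.48 [-73.6 -16.1]
top tee_hub [ 0.4862 -0.3276  0.1234] 0.63 [-96.9 -65.9]
top fence [ 0.5569 -0.2175  0.0949] 0.7 [-8.4 30.4]
top fence [ 0.6746 -0.2304  0.0694] 0.23 [105.4  -2.5]
side tee_end [ 0.4938 -0.2707  0.1176] 0.5 [-79.6 -11.2]
side tee_end [ 0.6689 -0.2232  0.1968] 0.4 [101.    5.6]
side tee_hub [ 0.4854 -0.3237  0.1206] 0.62 [-97. -62.]
side tee_hub [ 0.5052 -0.2559  0.0622] 0.29 [-65.9   1.4]
side fence [ 0.554  -0.2202  0.0967] 0.66 [-11.7  28.3]
side fence [ 0.6662 -0.2197  0.1962] 0.2 [99.   9.5]
```

Call:
{"fn": "move_arm", "kwargs": {
  "rows": "0 0 10.5 -0.4 1 0 0;0 0 10.5 -0.4 1 0 0;0 0 10.5 -0.4 1 0 0;0 0 10.5 -0.4 1 0 0;0 0 10.5 -0.4 0.9 0 0"
}}

```text
time_s: 10.82
tcp_pos: [0.4667, -0.277, 0.2015]
eef_rot: [-0.0, -0.647, 0.762, 0.0]
contact_force: [-0.0, 0.4, 0.5]
width: 0.0004
```

Call:
{"fn": "move_arm", "kwargs": {
  "rows": "0 0 10.5 0 0 0 0;0 0 10.5 0 0 0 0;0 0 10.5 0 0 0 0;0 0 10.5 0 0 0 0;0 0 10.5 0 0 0 0"
}}

```text
time_s: 11.45
tcp_pos: [0.4668, -0.2774, 0.2015]
eef_rot: [0.0, 0.918, -0.397, -0.0]
contact_force: [0.1, 0.5, -0.4]
width: 0.0002
```

Call:
{"fn": "move_arm", "kwargs": {
  "rows": "0 0 10.5 0 0 0 0;0 0 10.5 0 0 0 0;0 0 10.5 0 0 0 0;0 0 10.5 0 0 0 0;0 0 10.5 0 0 0 0"
}}

```text
time_s: 12.08
tcp_pos: [0.4668, -0.2774, 0.2015]
eef_rot: [0.0, 0.999, 0.049, -0.0]
contact_force: [-0.2, -0.1, -0.6]
width: 0.0005
```

Call:
{"fn": "move_arm", "kwargs": {
  "rows": "0 0 10.5 0 0 0 0;0 0 10.5 0 0 0 0;0 0 10.5 0 0 0 0;0 0 10.5 0 0 0 0;0 0 10.5 0 0 0 0"
}}

```text
time_s: 12.7
tcp_pos: [0.4668, -0.2774, 0.2014]
eef_rot: [-0.0, 0.874, 0.486, -0.0]
contact_force: [-0.1, -0.3, 0.1]
width: 0.0003
```

Call:
{"fn": "move_arm", "kwargs": {
  "rows": "0 0 10.5 0 0 0 0;0 0 10.5 0 0 -1 0;0 0 10.5 0 0 -2 0;0 0 10.2 0 0 -2 0"
}}

```text
time_s: 13.2
tcp_pos: [0.4669, -0.2775, 0.1511]
eef_rot: [0.0, 0.644, 0.765, -0.0]
contact_force: [0.7, 0.3, 0.2]
width: 0.0005
```

```bash
python3 -c "
from h import *
import cv2
s=get_state();M=rot(s['eef_rot']).as_matrix();print(s['joint_positions'].round(2),np.degrees(np.arctan2(M[1,0],M[0,0])),s['tcp_pos'],s['time_s'])
im=grab_frame('wrist');cv2.imwrite('pics/w3.png',im[:,:,::-1])
"
```

```text
[ 0.73  0.39 -0.32  1.91  0.16  0.87  2.08] 99.84247268329459 [ 0.46686614 -0.27754236  0.15107638] 13.2
```

View pics/w3.png

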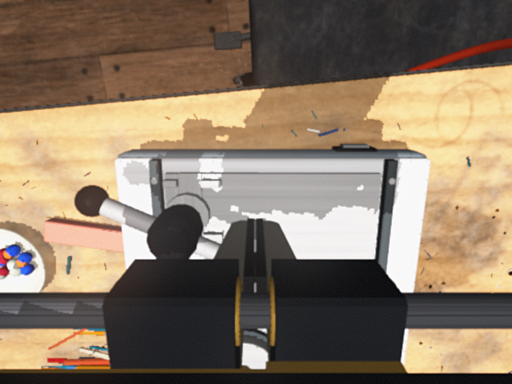

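Picture: the bar runs from ball (92,200) past the hub (175,230) to under the fingers, whose closed tips (255,222) lie in front of it. So I lower the fingers and push the bar further clockwise.

Call:
{"fn": "move_arm", "kwargs": {
  "rows": "0 0 0 0 0 -2 0;0 0 0 0 0 -1.8 0;0 0 0 1.1 -0.1 0 0;0 0 0 1.1 -0.1 0 0;0 0 0 1.2 -0.1 0 0"
}}

```text
time_s: 13.88
tcp_pos: [0.5008, -0.2807, 0.1138]
eef_rot: [-0.001, 0.646, 0.763, -0.001]
contact_force: [-3.4, 0.8, 0.7]
width: 0.0003
```

Call:
{"fn": "move_arm", "kwargs": {
  "rows": "0 0 0 -1.2 0.1 0 0;0 0 0 0 0 4 0;0 0 0 0 0 5 0"
}}

```text
time_s: 14.25
tcp_pos: [0.4884, -0.2789, 0.2043]
eef_rot: [-0.0, 0.646, 0.764, 0.0]
contact_force: [1.3, -1.1, -0.1]
width: 0.0002
```

```bash
python3 -c "
from h import *
s=get_state();print(s['tcp_pos'],s['time_s'])
print(W(13,22)-s['tcp_pos'][:2])
for c in ('top','side'):
  grab_frame(c)
  for q in ('tee_end','fence'):
    for d in landmark_of(c,q)[:2]:print(c,q,np.round(d['position'],4),d['score'],G(d['position']))
"
```

```text
[ 0.48835172 -0.27890135  0.20432545] 14.25
[0.09102932 0.05676726]
top fence [ 0.5578 -0.2173  0.0958] 0.75 [-7.4 30.5]
side tee_end [ 0.5248 -0.2898  0.1208] 0.6 [-52.4 -35.3]
side fence [ 0.5546 -0.2185  0.0946] 0.76 [-10.8  29.8]
side fence [ 0.6695 -0.2249  0.1981] 0.23 [101.3   3.8]
```

Call:
{"fn": "move_arm", "kwargs": {
  "rows": "0 0 0 3.1 1.9 0 0;0 0 0 3.1 1.9 0 0;0 0 0 3.1 1.9 0 0;0 0 0 0 0 -4 0;0 0 0 0 0 -3 0"
}}

```text
time_s: 15.18
tcp_pos: [0.5808, -0.2213, 0.1304]
eef_rot: [-0.002, 0.645, 0.764, -0.0]
contact_force: [-1.1, -0.2, -0.6]
width: 0.0007
```

Call:
{"fn": "move_arm", "kwargs": {
  "rows": "0 0 0 0 0 -2 0;0 0 0 0 0 -1.5 0;0 0 0 0 0 -1.1 0;0 0 0 0 0 0 0"
}}

```text
time_s: 15.68
tcp_pos: [0.5816, -0.2224, 0.0871]
eef_rot: [-0.0, 0.646, 0.764, -0.0]
contact_force: [-0.5, 0.6, -0.0]
width: 0.0006
```

```bash
python3 -c "
from h import *
s=get_state();print(s['tcp_pos'],G(s['tcp_pos']),s['contact_force'],s['time_s'])
"
```

```text
[ 0.58159616 -0.22236402  0.08712446] [15.1 21.4] [-0.5380361   0.64602057 -0.022903  ] 15.675
```

Call:
{"fn": "move_arm", "kwargs": {
  "rows": "0 0 0 -0.98 -0.17 0 0;0 0 0 -0.98 -0.17 0 0;0 0 0 -0.98 -0.17 0 0;0 0 0 -0.98 -0.17 0 0;0 0 0 -0.98 -0.17 0 0"
}}

```text
time_s: 16.3
tcp_pos: [0.5335, -0.2311, 0.0885]
eef_rot: [0.001, 0.646, 0.764, 0.001]
contact_force: [5.2, 0.8, 2.8]
width: 0.0001
```

```bash
python3 -c "
from h import *
s=get_state();print(s['tcp_pos'],G(s['tcp_pos']),s['contact_force'],s['time_s'])
for c in ('top','side'):
  grab_frame(c)
  for q in ('work_rest','fence'):
    for d in landmark_of(c,q)[:1]:print(c,q,np.round(d['position'],4),d['score'],G(d['position']))
"
```

```text
[ 0.53346502 -0.23106931  0.08845601] [-33.8  21.1] [5.17451935 0.79031812 2.81425316] 16.3
top fence [ 0.5183 -0.224   0.0946] 0.95 [-47.5  30.6]
side work_rest [ 0.4669 -0.2659  0.0651] 0.9 [-105.3   -1.8]
side fence [ 0.4852 -0.3236  0.1205] 0.69 [-97.2 -61.8]
```

Call:
{"fn": "move_arm", "kwargs": {
  "rows": "0 0 0 -0.6 -0.1 0 0;0 0 0 -0.5 -0.09 0 0;0 0 0 -0.3 -0.05 0 0;0 0 0 -0.2 -0.03 0 0"
}}

```text
time_s: 17.1
tcp_pos: [0.5168, -0.2336, 0.0876]
eef_rot: [0.0, 0.646, 0.764, 0.0]
contact_force: [3.8, 0.3, -0.5]
width: 0.0003
```

Call:
{"fn": "move_arm", "kwargs": {
  "rows": "0 0 0 -0.2 -0.03 0 0;0 0 0 0 0 0 0"
}}

```text
time_s: 17.35
tcp_pos: [0.5147, -0.2338, 0.0876]
eef_rot: [-0.0, 0.646, 0.764, 0.0]
contact_force: [3.7, 0.9, 0.4]
width: 0.0002
```

```bash
python3 -c "
from h import *
s=get_state();print(s['tcp_pos'],G(s['tcp_pos']),s['contact_force'],s['time_s'])
for c in ('top','side'):
  grab_frame(c)
  for q in ('work_rest','fence'):
    for d in landmark_of(c,q)[:1]:print(c,q,np.round(d['position'],4),d['score'],G(d['position']))
"
```

```text
[ 0.51474685 -0.23382051  0.08760593] [-52.7  21.6] [3.70926906 0.91763674 0.42513717] 17.35
top fence [ 0.5001 -0.2264  0.0957] 0.92 [-65.8  31.4]
side work_rest [ 0.4477 -0.2668  0.0611] 0.63 [-124.4    0.6]
```

Not at the stop yet (force still at friction level); I continue in small steps.

Call:
{"fn": "move_arm", "kwargs": {
  "rows": "0 0 0 -0.15 -0.03 0 0;0 0 0 -0.1 -0.02 0 0"
}}

```text
time_s: 17.9
tcp_pos: [0.5135, -0.2337, 0.0879]
eef_rot: [0.001, 0.645, 0.764, 0.001]
contact_force: [6.0, 2.1, 0.6]
width: 0.0007
```

Call:
{"fn": "move_arm", "kwargs": {
  "rows": "0 0 0 -0.15 -0.03 0 0;0 0 0 -0.1 -0.02 0 0"
}}

```text
time_s: 18.15
tcp_pos: [0.5118, -0.2335, 0.0882]
eef_rot: [0.001, 0.645, 0.764, 0.002]
contact_force: [7.0, 3.7, 2.3]
width: 0.0006
```

Call:
{"fn": "move_arm", "kwargs": {
  "rows": "0 0 0 -0.2 -0.04 0 0;0 0 0 -0.2 -0.04 0 0;0 0 0 0 0 0 0"
}}

```text
time_s: 18.52
tcp_pos: [0.5101, -0.2333, 0.0891]
eef_rot: [0.003, 0.645, 0.764, 0.003]
contact_force: [9.9, 6.5, 3.9]
width: 0.0003
```

Call:
{"fn": "move_arm", "kwargs": {
  "rows": "0 0 0 -0.2 -0.04 0 0;0 0 0 0 0 0 0"
}}

```text
time_s: 18.77
tcp_pos: [0.5094, -0.2332, 0.0895]
eef_rot: [0.004, 0.644, 0.765, 0.004]
contact_force: [11.8, 7.3, 3.4]
width: 0.0005
```

```bash
python3 -c "
from h import *
s=get_state();print(s['tcp_pos'],G(s['tcp_pos']),s['contact_force'],s['time_s'])
for c in ('top','side'):
  grab_frame(c)
  for q in ('work_rest','fence'):
    for d in landmark_of(c,q)[:1]:print(c,q,np.round(d['position'],4),d['score'],G(d['position']))
"
```

```text
[ 0.50940372 -0.23317335  0.08952097] [-57.8  23.1] [11.83610152  7.33459586  3.3691729 ] 18.775
top work_rest [ 0.6045  0.2519 -0.0015] 0.69 [119.  484.7]
top fence [ 0.4925 -0.2252  0.0981] 0.89 [-73.1  33.9]
side work_rest [ 0.449  -0.2714  0.0635] 0.91 [-123.9   -4.2]
side fence [ 0.4905 -0.2275  0.096 ] 0.79 [-75.5  31.9]
```

Call:
{"fn": "move_arm", "kwargs": {
  "rows": "0 0 0 2 0.35 0 0;0 0 0 1 0.2 3 0;0 0 0 0 0 5 0;0 0 0 0 0 3.2 0"
}}

```text
time_s: 19.58
tcp_pos: [0.5326, -0.2311, 0.2008]
eef_rot: [-0.001, 0.646, 0.763, -0.001]
contact_force: [1.4, 0.3, -0.4]
width: -0.0004
```

```bash
python3 -c "
from h import *
s=get_state();print(s['tcp_pos'],G(s['tcp_pos']),s['contact_force'],s['time_s'],s['joint_positions'].round(2))
print(W(20,-138)-s['tcp_pos'][:2])
for c in ('top','side'):
  grab_frame(c)
  for q in ('work_rest','fence','tee_end','tee_hub','knuckle_boss'):
    for d in landmark_of(c,q)[:1]:print(c,q,np.round(d['position'],4),d['score'],G(d['position']))
"
```

```text
[ 0.53261652 -0.231052    0.20078404] [-34.6  21.2] [ 1.4433829   0.29541084 -0.43257628] 19.575 [ 0.63  0.4  -0.35  1.77  0.16  1.    1.95]
[ 0.08108703 -0.14751407]
top work_rest [ 0.5951 -0.5116 -0.0007] 0.67 [ -21.1 -265.9]
top fence [ 0.4932 -0.2252  0.0913] 0.78 [-72.4  33.8]
top tee_hub [ 0.4862 -0.327   0.123 ] 0.59 [-96.8 -65.3]
side work_rest [ 0.4469 -0.2699  0.0643] 0.93 [-125.7   -2.3]
side fence [ 0.4917 -0.2288  0.0939] 0.75 [-74.5  30.5]
side tee_end [ 0.4449 -0.2688  0.0608] 0.59 [-127.5   -0.9]
side tee_hub [ 0.4849 -0.3236  0.1231] 0.72 [-97.5 -61.8]
side knuckle_boss [ 0.6528 -0.3599  0.115 ] 0.64 [  61.7 -126.3]
```

Call:
{"fn": "move_arm", "kwargs": {
  "rows": "0 0 -10 0.9 -1.64 0 0;0 0 -10 0.9 -1.64 0 0;0 0 -10 0.9 -1.64 0 0;0 0 -10 0.9 -1.64 0 0;0 0 -10 0.9 -1.64 0 0"
}}

```text
time_s: 20.8
tcp_pos: [0.579, -0.313, 0.1992]
eef_rot: [-0.0, 0.909, 0.417, -0.0]
contact_force: [-0.7, 0.2, -0.0]
width: 0.0005
```

Call:
{"fn": "move_arm", "kwargs": {
  "rows": "0 0 -10 0.9 -1.64 0 0;0 0 -10 0.9 -1.64 0 0;0 0 -10 0.9 -1.64 0 0;0 0 -10 0.9 -1.64 0 0;0 0 0 0 0 -3 0"
}}

```text
time_s: 21.42
tcp_pos: [0.6165, -0.3805, 0.1712]
eef_rot: [0.002, 0.997, 0.082, 0.002]
contact_force: [-0.5, -0.4, -0.5]
width: 0.0004
```

```bash
python3 -c "
from h import *
import cv2
s=get_state();M=rot(s['eef_rot']).as_matrix();print(s['tcp_pos'],G(s['tcp_pos']),np.degrees(np.arctan2(M[1,0],M[0,0])),s['time_s'],s['joint_positions'].round(2))
im=grab_frame('wrist');cv2.imwrite('pics/w4.png',im[:,:,::-1])
for d in landmark_of('wrist','knuckle_boss')[:2]:print(np.round(d['position'],4),d['score'],G(d['position']))
"
```

```text
[ 0.61651203 -0.3804874   0.17120812] [  22.4 -140.4] 9.424299925122902 21.425 [ 0.48  0.63  0.03  1.44 -0.02  1.07  0.69]
[ 0.6572 -0.3587  0.1177] 0.93 [  66.3 -125.9]
[ 0.5258 -0.2908  0.1227] 0.39 [-51.6 -36.5]
```

View pics/w4.png

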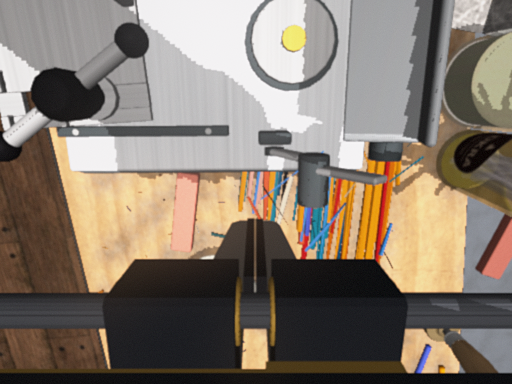

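Picture: boss at (313,178) with the links beside it, closed fingertips at (255,220) in front and slightly to the right. There are jars behind the hinge (about (480,90) and (490,175)) that I must check before going there.

Call:
{"fn": "move_arm", "kwargs": {
  "rows": "0 0 0 -0.07 0.4 -3 0;0 0 0 0 0 -2.3 0;0 0 0 0 0 -1 0;0 0 0 1 0.17 0 0;0 0 0 0.5 0.09 0 0"
}}

```text
time_s: 22.15
tcp_pos: [0.631, -0.3714, 0.108]
eef_rot: [0.0, 0.996, 0.084, 0.001]
contact_force: [-0.2, -0.8, -0.3]
width: 0.0002
```

```bash
python3 -c "
from h import *
s=get_state();print(s['tcp_pos'],G(s['tcp_pos']),s['contact_force'],s['time_s'])"
```

```text
[ 0.63098723 -0.37141289  0.10802194] [  38.3 -133.9] [-0.20124087 -0.75153471 -0.32290504] 22.15
```

Call:
{"fn": "move_arm", "kwargs": {
  "rows": "0 0 0 0.5 0.09 0 0;0 0 0 0.5 0.09 -0.1 0;0 0 0 0.5 0.09 -0.2 0"
}}

```text
time_s: 22.52
tcp_pos: [0.641, -0.3697, 0.102]
eef_rot: [-0.0, 0.997, 0.083, -0.003]
contact_force: [-8.8, -1.9, -4.3]
width: 0.0003
```

```bash
python3 - <<'E'
from h import *
import cv2
s=get_state();print(s['tcp_pos'],G(s['tcp_pos']),s['contact_force'],s['time_s'])
for c in ('top','side'):
  im=grab_frame(c);cv2.imwrite(f'pics/{c}5.png',im[:,:,::-1])
  for q in ('knuckle_boss','hood_lip'):
    for d in landmark_of(c,q)[:1]:print(c,q,np.round(d['position'],4),d['score'],G(d['position']))
a=cv2.imread('pics/side5.png')[90:260,140:340];b=cv2.imread('pics/top5.png')[50:250,180:450]
a=cv2.resize(a,(500,425));b=cv2.resize(b,(574,425));cv2.imwrite('pics/both5.png',np.hstack([a,b])[:, :] if 0 else cv2.resize(np.hstack([a,b]),(800,317)))
E
```

```text
[ 0.64097209 -0.36973484  0.10203103] [  48.4 -134. ] [-8.78706429 -1.87532126 -4.2796624 ] 22.525
top knuckle_boss [ 0.6652 -0.3608  0.1065] 0.38 [  73.8 -129.3]
top hood_lip [ 0.6715 -0.2282  0.1959] 0.71 [102.7   0.2]
side knuckle_boss [ 0.6599 -0.3585  0.1069] 0.36 [  69.  -126.1]
side hood_lip [ 0.6705 -0.2245  0.1976] 0.88 [102.4   4.1]
```

View pics/both5.png

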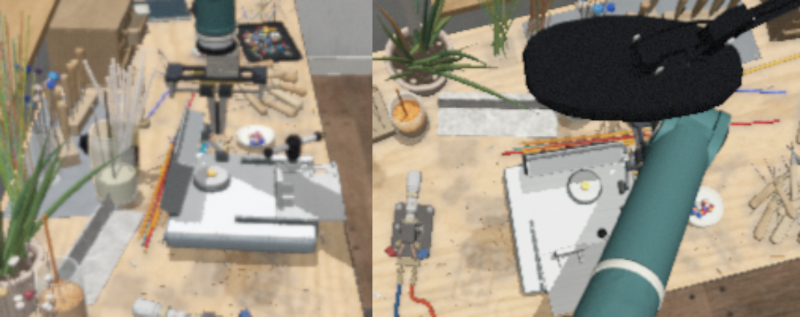

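Call:
{"fn": "move_arm", "kwargs": {
  "rows": "0 0 0 0.5 0.09 -0.2 0;0 0 0 0.5 0.09 -0.3 0;0 0 0 0.5 0.09 -0.3 0"
}}

```text
time_s: 23.2
tcp_pos: [0.648, -0.3685, 0.0911]
eef_rot: [-0.002, 0.997, 0.082, -0.011]
contact_force: [-24.7, -0.4, -2.0]
width: 0.0004
```

```bash
python3 - <<'E'
from h import *
import cv2
s=get_state();print(s['tcp_pos'],G(s['tcp_pos']),s['contact_force'],s['time_s'])
for c in ('side',):
  im=grab_frame(c)
  for q in ('knuckle_boss','hood_lip'):
    for d in landmark_of(c,q)[:1]:print(c,q,np.round(d['position'],4),d['score'],G(d['position']))
k=calibration('side');K=np.array(k['intrinsics']);Rm=cv2.Rodrigues(np.array(k['rvec']))[0];t=np.array(k['tvec']).ravel()
o=-Rm.T@t
def un(px,z):
    d=Rm.T@np.linalg.solve(K,[*px,1]);return (o+d*(z-o[2])/d[2]).round(3)
print('campos',o)
for px,z in (((203,200),0),((203,180),.1),((212,185),.05)): print(px,z,un(px,z),G(un(px,z)))
def pr(p): u=K@(Rm@np.array(p)+t); return (u[:2]/u[2]).round(0)
for x in(130,150,170,190): print(x,[pr([*W(x,y),z]) for y,z in((-60,.2),(-60,.3),(0,.2))])
E
```

```text
[ 0.64797394 -0.36848495  0.09109041] [  55.5 -133.9] [-24.69033747  -0.37809848  -1.97881473] 23.2
side hood_lip [ 0.6504 -0.2276  0.1961] 0.69 [82.   4.4]
campos [0.30311747 0.87206518 0.87897676]
(203, 200) 0 [ 0.802 -0.225  0.   ] [231.8 -19. ]
(203, 180) 0.1 [ 0.785 -0.207  0.1  ] [218.2   1.7]
(212, 185) 0.05 [ 0.774 -0.254  0.05 ] [199.3 -42.8]
130 [array([230., 146.]), array([228., 118.]), array([227., 155.])]
150 [array([224., 146.]), array([222., 118.]), array([221., 155.])]
170 [array([218., 146.]), array([216., 118.]), array([215., 155.])]
190 [array([212., 145.]), array([210., 118.]), array([209., 154.])]
```

Call:
{"fn": "move_arm", "kwargs": {
  "rows": "0 0 0 -0.6 -0.1 0 0;0 0 0 -1 -0.17 0 0;0 0 0 -0.5 -0.1 0 0"
}}

```text
time_s: 23.72
tcp_pos: [0.6394, -0.3698, 0.0968]
eef_rot: [0.0, 0.997, 0.084, 0.002]
contact_force: [0.7, 0.1, -0.4]
width: 0.0003
```

```bash
python3 - <<'E'
from h import *
import cv2
s=get_state();print(s['tcp_pos'],G(s['tcp_pos']),s['contact_force'],s['time_s'],s['joint_positions'].round(3))
for c in ('side','wrist'):
  im=grab_frame(c);cv2.imwrite(f'pics/{c}6.png',im[:,:,::-1])
  for q in ('knuckle_boss','hood_lip'):
    for d in landmark_of(c,q)[:1]:print(c,q,np.round(d['position'],4),d['score'],G(d['position']))
k=calibration('side');K=np.array(k['intrinsics']);Rm=cv2.Rodrigues(np.array(k['rvec']))[0];t=np.array(k['tvec']).ravel()
def pr(p): u=K@(Rm@np.array(p)+t); return (u[:2]/u[2]).round(0)
for z in(0,.1,.2,.25,.3,.35): print('base',z,pr([0,0,z]))
for z in(0.,.1,.15,.2,.25,.3,.35,.4): print('start tool',z,pr([.229,-.608,.2137+z]))
a=cv2.imread('pics/side6.png')[80:240,150:350];b=cv2.imread('pics/wrist6.png')
cv2.imwrite('pics/b6.png',np.hstack([cv2.resize(a,(400,320)),cv2.resize(b,(400,320))]))
E
```

```text
[ 0.63942056 -0.3698121   0.09679964] [  46.8 -133.8] [ 0.70753773  0.13957266 -0.41618535] 23.725 [ 0.462  0.73   0.027  1.443 -0.023  0.966  0.663]
side hood_lip [ 0.6515 -0.225   0.1971] 0.64 [83.6  6.8]
wrist knuckle_boss [ 0.673  -0.3583  0.1025] 0.6 [  81.9 -128.2]
wrist hood_lip [ 0.5244 -0.2904  0.12  ] 0.46 [-52.9 -35.8]
base 0 [449. 289.]
base 0.1 [459. 262.]
base 0.2 [470. 233.]
base 0.25 [476. 217.]
base 0.3 [483. 201.]
base 0.35 [489. 183.]
start tool 0.0 [380. 115.]
start tool 0.1 [385.  89.]
start tool 0.15 [387.  76.]
start tool 0.2 [389.  61.]
start tool 0.25 [392.  46.]
start tool 0.3 [395.  31.]
start tool 0.35 [397.  15.]
start tool 0.4 [400.  -2.]
```

View pics/b6.png

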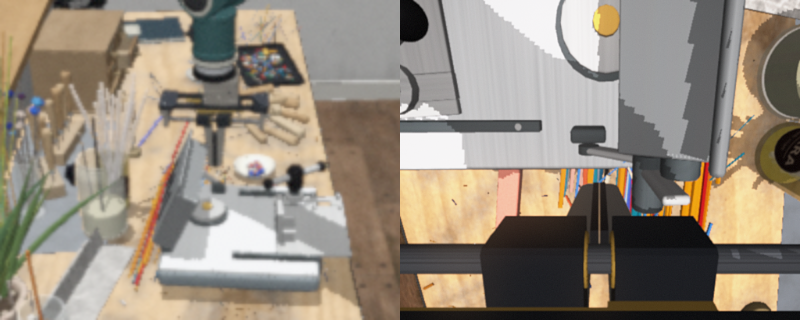

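Call:
{"fn": "move_arm", "kwargs": {
  "rows": "0 0 0 -0.3 -0.2 3 0;0 0 0 0 0 5.1 0;0 0 10 0.8 0 0 0;0 0 10 0.8 0 0 0;0 0 10 0.8 0 0 0"
}}

```text
time_s: 24.65
tcp_pos: [0.6598, -0.3715, 0.1769]
eef_rot: [0.0, 0.94, 0.341, 0.0]
contact_force: [-0.3, 0.9, 0.1]
width: 0.0003
```

Call:
{"fn": "move_arm", "kwargs": {
  "rows": "0 0 10 0.8 0.2 0 0;0 0 10 0.8 0.2 0 0;0 0 10 0.8 0.3 0 0;0 0 10 0.8 0.3 0 0;0 0 10 0.8 0.2 0 0"
}}

```text
time_s: 25.28
tcp_pos: [0.6998, -0.3594, 0.1766]
eef_rot: [0.0, 0.708, 0.707, 0.0]
contact_force: [0.2, -0.1, -0.5]
width: 0.0002
```

Call:
{"fn": "move_arm", "kwargs": {
  "rows": "0 0 10 0.5 0.1 0 0;0 0 0 0 0 0 0"
}}

```text
time_s: 25.52
tcp_pos: [0.7046, -0.3584, 0.1763]
eef_rot: [-0.0, 0.646, 0.763, 0.001]
contact_force: [0.1, -0.5, -0.1]
width: 0.0004
```

```bash
python3 - <<'E'
from h import *
import cv2
s=get_state();M=rot(s['eef_rot']).as_matrix();print(s['tcp_pos'],G(s['tcp_pos']),s['contact_force'],np.degrees(np.arctan2(M[1,0],M[0,0])),s['time_s'],s['joint_positions'].round(2))
print(W(113,-12)-s['tcp_pos'][:2])
for c in ('side','top','wrist'):
  im=grab_frame(c);cv2.imwrite(f'pics/{c}7.png',im[:,:,::-1])
  for q in ('hood_lip',):
    for d in landmark_of(c,q)[:1]:print(c,q,np.round(d['position'],4),d['score'],G(d['position']))
a=cv2.imread('pics/side7.png')[80:240,150:350];b=cv2.imread('pics/wrist7.png')
cv2.imwrite('pics/b7.png',np.hstack([cv2.resize(a,(400,320)),cv2.resize(b,(400,320))]))
E
```

```text
[ 0.70461756 -0.35841191  0.17627559] [ 113.  -133.7] [ 0.10724512 -0.52007941 -0.14052203] 99.48830181189297 25.525 [ 0.6   0.77 -0.31  1.2   0.23  1.2   2.03]
[-0.02088855  0.11992238]
side hood_lip [ 0.6527 -0.2269  0.1968] 0.74 [84.4  4.7]
top hood_lip [ 0.6531 -0.231   0.1946] 0.7 [84.1  0.6]
```

View pics/b7.png

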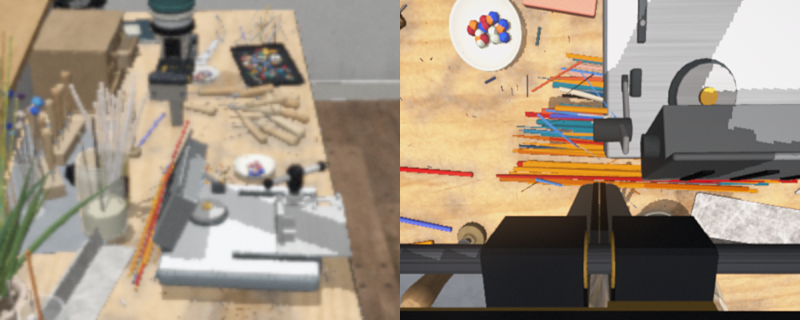

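Call:
{"fn": "move_arm", "kwargs": {
  "rows": "0 0 0 -0.6 0.8 0 0;0 0 0 -0.5 1.7 0 0;0 0 0 -0.35 2.0 0 0"
}}

```text
time_s: 26.2
tcp_pos: [0.689, -0.313, 0.1766]
eef_rot: [-0.0, 0.646, 0.763, -0.0]
contact_force: [-0.1, 0.1, -0.1]
width: 0.0005
```

Call:
{"fn": "move_arm", "kwargs": {
  "rows": "0 0 0 -0.35 2.0 0 0;0 0 0 -0.35 2.0 0 0;0 0 0 0 0 0 0"
}}

```text
time_s: 26.58
tcp_pos: [0.6831, -0.2708, 0.1771]
eef_rot: [-0.0, 0.644, 0.765, 0.0]
contact_force: [0.7, 0.3, 0.4]
width: 0.0008
```

```bash
python3 - <<'E'
from h import *
s=get_state();print(s['tcp_pos'],G(s['tcp_pos']),s['contact_force'],s['time_s'])
w=[(84,175),(69.5,169.5),(56,162),(44,153),(33,142.5),(24,130),(16,117),(10.5,103),(8,98)]
p=s['tcp_pos']
for x,z in w:
    q=np.array([*W(x,-45),z/1e3]);print(((q-p)*100).round(2));p=q
E
```

```text
[ 0.68305232 -0.27083808  0.17705171] [106.8 -43.8] [0.69261869 0.28117353 0.44270411] 26.575
[-2.22 -0.51 -0.21]
[-1.43 -0.25 -0.55]
[-1.33 -0.23 -0.75]
[-1.18 -0.21 -0.9 ]
[-1.08 -0.19 -1.05]
[-0.89 -0.15 -1.25]
[-0.79 -0.14 -1.3 ]
[-0.54 -0.09 -1.4 ]
[-0.25 -0.04 -0.5 ]
```

Clear so far. Now I follow the arc gently, two rows per 8°.

Call:
{"fn": "move_arm", "kwargs": {
  "rows": "0 0 0 -0.7 -0.13 -0.1 0;0 0 0 -0.8 -0.18 -0.1 0;0 0 0 -0.72 -0.2 -0.01 0;0 0 0 -0.72 -0.12 -0.27 0;0 0 0 -0.71 -0.13 -0.28 0"
}}

```text
time_s: 27.2
tcp_pos: [0.6456, -0.2822, 0.169]
eef_rot: [0.0, 0.646, 0.763, -0.0]
contact_force: [2.9, 0.7, 0.9]
width: 0.0005
```

```bash
python3 - <<'E'
from h import *
s=get_state();print(s['tcp_pos'],G(s['tcp_pos']),s['contact_force'],s['time_s'])
grab_frame('side')
for d in landmark_of('side','hood_lip')[:1]:print(np.round(d['position'],4),d['score'],G(d['position']))
E
```

```text
[ 0.64560218 -0.28215309  0.16901477] [ 68.  -48.5] [2.93526918 0.70676558 0.89734653] 27.2
[ 0.6131 -0.2306  0.1828] 0.67 [44.8  7.9]
```

Call:
{"fn": "move_arm", "kwargs": {
  "rows": "0 0 0 -0.66 -0.11 -0.37 0;0 0 0 -0.66 -0.11 -0.38 0;0 0 0 -0.59 -0.1 -0.45 0;0 0 0 -0.59 -0.1 -0.45 0"
}}

```text
time_s: 27.8
tcp_pos: [0.6204, -0.2864, 0.1521]
eef_rot: [0.0, 0.646, 0.763, -0.0]
contact_force: [1.8, -0.5, 1.7]
width: 0.0005
```

Call:
{"fn": "move_arm", "kwargs": {
  "rows": "0 0 0 -0.54 -0.1 -0.52 0;0 0 0 -0.54 -0.09 -0.53 0;0 0 0 -0.44 -0.08 -0.62 0;0 0 0 -0.44 -0.08 -0.63 0"
}}

```text
time_s: 28.3
tcp_pos: [0.6008, -0.2896, 0.1289]
eef_rot: [-0.0, 0.646, 0.764, -0.0]
contact_force: [-0.0, -2.4, 2.2]
width: 0.0005
```

```bash
python3 - <<'E'
from h import *
s=get_state();print(s['tcp_pos'],G(s['tcp_pos']),s['contact_force'],s['time_s'])
grab_frame('side')
for d in landmark_of('side','hood_lip')[:1]:print(np.round(d['position'],4),d['score'],G(d['position']))
E
```

```text
[ 0.60083394 -0.28962762  0.12891216] [ 22.6 -48.2] [-0.0300745  -2.35260502  2.22046641] 28.3
[ 0.5626 -0.241   0.1359] 0.76 [-6.8  6.3]
```

Call:
{"fn": "move_arm", "kwargs": {
  "rows": "0 0 0 -0.39 -0.07 -0.65 0;0 0 0 -0.4 -0.07 -0.65 0;0 0 0 -0.27 -0.05 -0.6 0;0 0 0 -0.2 -0.04 -0.5 0"
}}

```text
time_s: 28.9
tcp_pos: [0.5888, -0.291, 0.1049]
eef_rot: [-0.0, 0.646, 0.764, 0.0]
contact_force: [1.6, 0.3, 2.5]
width: 0.0005
```

Call:
{"fn": "move_arm", "kwargs": {
  "rows": "0 0 0 0 0 -0.3 0;0 0 0 0 0 -0.2 0;0 0 0 0 0 0 0"
}}

```text
time_s: 29.28
tcp_pos: [0.5879, -0.2913, 0.1014]
eef_rot: [-0.001, 0.646, 0.764, -0.001]
contact_force: [-4.5, 2.1, 9.8]
width: 0.0004
```

Call:
{"fn": "move_arm", "kwargs": {
  "rows": "0 0 0 0 0 -0.3 0;0 0 0 0 0 -0.2 0;0 0 0 0 0 0 0"
}}

```text
time_s: 29.65
tcp_pos: [0.588, -0.2913, 0.1012]
eef_rot: [-0.001, 0.646, 0.764, -0.001]
contact_force: [-15.3, 6.3, 36.5]
width: 0.0003
```

Call:
{"fn": "move_arm", "kwargs": {
  "rows": "0 0 0 0 0 2 0;0 0 0 0 0 4 0;0 0 0 -3 0 2 0;0 0 0 -4 0 0 0;0 0 0 -4 -1 0 0"
}}

```text
time_s: 30.28
tcp_pos: [0.4779, -0.301, 0.1756]
eef_rot: [0.0, 0.645, 0.764, -0.0]
contact_force: [1.0, -0.4, 1.1]
width: 0.0004
```

```bash
python3 - <<'E'
from h import *
import cv2
s=get_state();print(s['tcp_pos'],s['contact_force'],s['time_s'])
for c in ('side','top','wrist'):
  im=grab_frame(c);cv2.imwrite(f'pics/{c}8.png',im[:,:,::-1])
  for q in ('hood_lip','knuckle_boss','fence','work_rest','tee_end','bead_dish','pink_stone'):
    for d in landmark_of(c,q)[:1]:print(c,q,np.round(d['position'],4),round(d['score'],2),G(d['position']))
a=cv2.imread('pics/side8.png')[80:240,150:350];b=cv2.imread('pics/wrist8.png')
cv2.imwrite('pics/b8.png',np.hstack([cv2.resize(a,(400,320)),cv2.resize(b,(400,320))]))
E
```

```text
[ 0.47789648 -0.30101605  0.17555839] [ 0.99419195 -0.38639063  1.10392223] 30.275
side hood_lip [ 0.5527 -0.2453  0.1017] 0.57 [-17.3   3.8]
side knuckle_boss [ 0.6491 -0.3633  0.1159] 0.52 [  57.5 -129. ]
side fence [ 0.4954 -0.2281  0.0957] 0.85 [-70.8  30.5]
side work_rest [ 0.4446 -0.2673  0.0635] 0.7 [-127.5    0.6]
side tee_end [ 0.5268 -0.2865  0.1188] 0.48 [-49.8 -32.4]
side bead_dish [ 0.5988 -0.5134 -0.    ] 0.63 [ -17.8 -268.3]
side pink_stone [ 0.5498 -0.2433  0.1014] 0.6 [-19.8   6.2]
top hood_lip [ 0.5534 -0.2458  0.099 ] 0.81 [-16.7   3.1]
top knuckle_boss [ 0.653  -0.3632  0.1168] 0.55 [  61.3 -129.6]
top fence [ 0.4911 -0.2246  0.0952] 0.9 [-74.4  34.7]
top work_rest [ 0.4519 -0.2719  0.0608] 0.85 [-121.1   -5.2]
top tee_end [ 0.523  -0.2889  0.121 ] 0.36 [-54.  -34.1]
top bead_dish [ 5.971e-01 -5.134e-01  2.000e-04] 0.81 [ -19.5 -268. ]
wrist fence [ 0.4953 -0.2281  0.0943] 0.68 [-70.9  30.5]
wrist work_rest [ 0.4455 -0.2684  0.0579] 0.74 [-126.8   -0.6]
wrist bead_dish [ 0.5967 -0.5145  0.0018] 0.92 [ -20.1 -269. ]
wrist pink_stone [ 5.529e-01 -4.335e-01  2.000e-04] 0.89 [ -49.3 -181.7]
```

View pics/b8.png

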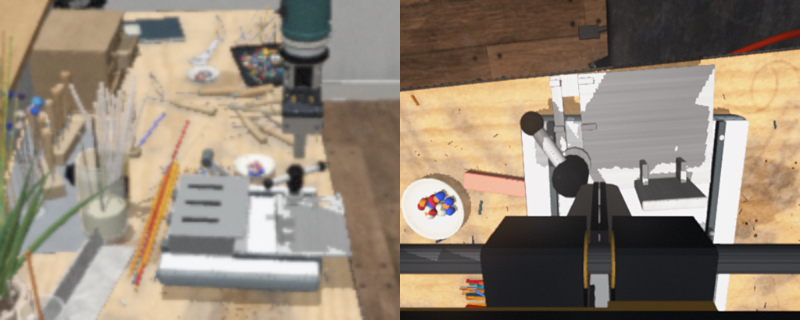

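```bash
python3 -c "
from h import *
print(finish_job(),get_state()['time_s'])"
```

```text
the job is handed in; nothing more can be done
the job is handed in; nothing more can be done
```

The grinder is put away and the job is handed in: about 30.5 s on the robot's clock, out of 61 s.

- **Knob:** I gripped the hub and turned it 320° clockwise, then pushed the bar about another 30° to clear the fence's path. It should stand near 6.1–6.6 rad, depending on where it started.
- **Work rest:** I drew it out by its fence until it stopped. The last readings put its centre at x about −121 to −128 mm, where −120 is nominal. The fence reads about −71 to −74 mm instead of −65. I take that as a slight twist of the rest against the stud plus a few mm of network error.
- **Stay:** I pushed the knuckle back and down. The force briefly reached 25 N, after which the hood had sunk by about 9°.
- **Hood:** I pressed it down gently along its arc. The last push measured 36.5 N at the wrist and did not move it further, so it was at its stop. The lip reads x about −17 mm and 0.099–0.102 m high, against −18 mm and 0.101 m when shut. The knuckle boss is at 0.116 m, also as specified.

**Bystanders:** The dish reads where it was at the start. The stone's wrist-camera reading is about 5 mm from the earlier top-camera one, close to network error, and the arm never went near it. One side-camera reading placed the stone on the hood, a false hit. I kept away from the file and paddle but did not measure them again. At hand-in the arm was clear of everything, about 4 cm above the knob.

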